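# Pulse the tablet mill: fit the bayonet lid and hold it half-way to its lock

### The arm

A 6-joint arm with a two-finger parallel gripper is mounted at the origin on a cart in front of the work surface, level with it; the furniture and walls round the work are solid. World frame = base frame: x ahead of the robot, y to its left, z up, the work surface at z = 0. Lengths are in m, angles in rad, forces in N, time in s.
With the tool pointing down it reaches from about 0.35 to 0.975 m from the base axis. Payload 4.9 kg.
Tool frame: the origin (TCP) lies midway between the tips of the shut fingers; the grasp point (between the pads) lies 19 mm behind it; z points along the fingers, y is the direction in which the jaws open and shut (so a half turn about z gives the same grasp; the last joint's range is limited). The gripper opens to 85 mm and grips with 20 to 120 N. Pads are 22 mm wide; open, the fingers measure 114 mm over their backs; the gripper's body (76 mm by 85 mm) begins 54 mm behind the grasp point. The pads swing forward as they close: fully open they stand 13 mm farther back than shut.
Start: joints at [-0.119, 0.053, 1.613, -0, 1.476, -0.119], TCP at [0.625, 0, 0.197] pointing down, gripper open.
Joint ranges: [-3.01, 3.01], [-1.01, 2.22], [0.06, 2.58], [-1.02, 4.17], [0.09, 2.62], [-3.14, 3.14]. Speed limits (rad/s): [2.57, 2.57, 3.14, 3.14, 3.14, 3.14].

### API

Orientations are given as a rotation vector (axis times angle).
In Python, from station import ctrl gives the robot as it stands.
- The arm moves only by the shell command python3 -m jog 'ROWS' [FORCE]. ROWS is JSON, one flat list of numbers, 7 for each row, row after row: the opening, from 0 (shut) to 1 (fully open), then the shift along the tool's x, y, z in m, then the turn, a rotation vector about the tool's x, y, z in degrees. A call has 1 to 10 rows; each row shifts and turns the commanded pose from where the row before left it, along the tool's axes as they then stand; what a row does not reach is not made up. A row lasts 1/8 s, in which the tool goes at most 62.5 mm and 10.7 degrees, less where a joint would pass 70% of its speed; a pose out of reach is approached as far as the arm can. A call with a gripper value outside its range is refused whole. The fingers move at their own pace and stop on an object; FORCE is the grip in N (left out, the last holds). Time passes only in rows, so rows that do not move let the fingers close. It gives the time, the measured TCP pose, the force and the opening at its end, in the units of the state.
- ctrl.get_obs(): the state, without advancing time (a new reading comes with each control period).
- ctrl.get_image(name): name is "scene" or "side" or "wrist"; returns a dict with "image" (400x640x3 uint8, blue, green, red), "camera_matrix" (3x3 intrinsics, pixels), "dist_coeffs" ([k1, k2, p1, p2, k3] as OpenCV has them; the pictures are not rectified), "rvec" (rotation vector, rad) and "tvec" (3), from world to camera coordinates, as OpenCV has them; the wrist camera has in their place "mount" (4x4, takes a point from camera to tool coordinates, whose origin is the TCP and whose axes are the flange's). Camera axes: x right, y down, z forward; pixel columns grow to the right and rows downward; lengths in m; the calibration is good to about 2 mm. A picture is of the moment at which its call begins: read the wrist's pose just before it. There is no depth.
- ctrl.finish_job(): hands the job in, once; it reports no verdict.
Trained networks look in a picture, given as the dict that the camera call returned (one of the last four; its "shot" number tells which), for a name from the list of things; names that differ only in an ending like _2 or _b are one class to them, and where a whole thing is asked for, a point or a joint stands for the part that bears it (a point fixed in the world has none). Each returns a list of dicts, best first, with "p" (0 to 1); they miss things now and then, are a little off and sometimes report something else, mostly with a low value. They report only what shows in the picture. A call takes as long as a camera call. They do not tell look-alikes from the thing itself.
- ctrl.boxes_of(target, picture): "box" ([centre column, centre row, width, height] in pixels, round what is visible of it).
The state is a dict: "t": time; "q": joint angles; "dq": joint speeds; "effort": joint torques, N m; "tool_pos": TCP position; "tool_rot": TCP orientation; "contact_force": force on the tool from outside, world axes, zero at the start; "wrist_torque": the same for the moment, N m; "opening": finger opening in m.
Only numpy, scipy, OpenCV 4.12 (cv2) and the standard library are available. Lean on these libraries where they do the work, as an engineer would, in place of code of your own. Each camera call takes 0.05 s, during which the arm holds its last target. There are 200 camera calls.

### The job

Get the tablet mill ready for a pulse: swing the clamp lever that lies across its mouth right back, well clear, then put the bayonet lid down fully into the collar with its lugs through the two notches. Twist the lid clockwise (seen from above) to the single pulse line, half-way to the lock, never on as far as the lock's click at the double line; a spring pushes back, so finish while still gripping the lid and holding it at the pulse line. Leave the other things where they stand.

Things in the scene. Friction and masses are not known exactly. Their poses are not given: they have to be found in the camera images.
- mill: Tablet mill fixed to the worktop: a white housing 150 (x) x 156 (y) x 61 mm high, powder drawer in its front (-x), an aluminium collar standing on it (88 mm outside diameter, top 88 mm above the worktop). Origin on the worktop under the collar's axis; x points to its back, y to its left, z up. The housing reaches from x -75 to 75 and y -86 to 70 mm.
- mouth (a point): Centre of the collar's round mouth, at the collar's top (88 mm above the worktop); axes as the mill's. Its inner lip (10 mm thick, 53 mm inside diameter) has two notches, 14 mm wide at its inner edge, on the mill's x axis (front and back), where the lugs go in. Engraved on the rim: a single line (pulse) 0.70 rad clockwise of each notch, a double line (lock) 1.40 rad clockwise.
- lever (a joint): Clamp lever, rad: 0 = straight across the mouth (arm along the mill's +y), 1.7 = its stop, swung right back; opens clockwise from above, free end to the mill's +x. Stays where left (0.08 N m friction). Steel arm 74 mm long, 16 mm wide, underside 3 mm above the collar; upright pin at x 0, y -66 mm in the mill's frame.
- lever_post (a point): Middle (half-way up) of the lever's black finger post: upright, 14 mm diameter, 36 mm high, from 98.5 to 134.5 mm above the worktop, 60 mm from the lever's pin. Axes turn with the lever: its y points along the arm from the pin to the free end.
- ring (a joint): Ring under the lip that the lid's lugs drive, rad: 0 at rest with its two pockets under the notches; grows as the lid twists clockwise from above. A spring drives it back, 0.06 N m at 0, 0.12 N m at the pulse line (0.70). From 1.15 on it is in the lock's click; stop at 1.4. The lugs have 0.1 rad of play in the pockets.
- lid_mid (a point): Middle (half-way up) of the loose bayonet lid (58 mm high, about 150 g), upright on its plug; z up. White disc 73 mm diameter (20 to 28 mm above the bottom), on it an upright grip fin 14 mm thick (y), 48 mm long (x), 28 to 58 mm above the bottom. This point: on the axis, 29 mm above the bottom. Same after a half turn. Fully home, the disc lies on the collar and this point is 9 mm above the mouth.
- lid_foot (a point): Centre of the lid's underside (bottom of its plug), axes as lid_mid. Grey plug 48 mm diameter, 20 mm high, with two lugs at its bottom at +x and -x, in line with the fin: 7 mm high, 10 mm wide, reaching 30.5 mm from the axis. Fully home, this point is 20 mm below the mouth.
- pot: Bystander: white ointment pot with white screw cap, 54 mm diameter, 47 mm high; origin under its centre.
- syrup: Bystander: syrup bottle with lilac cap, 44 mm diameter, 116 mm high; origin under its centre.
- tape: Bystander: stack of tape rolls, 60 mm diameter, 73 mm high; origin under its centre.
Things that resemble listed ones, but are neither listed nor needed, are in the scene too. Leave any blue or pink look-alike of the part that bears lid_mid alone.

How it is judged:
By the outcome, as a careful person would: the job done as asked, in the order asked, and still so for the second after the job is handed in, while the arm keeps its last pose, push and grip.
It also fails if it takes over 64 s, if anything falls off the work surface, if the arm or the gripper's body presses on something with over 40 N, if the wrist force passes 120 N, or if a joint passes its speed limit or range.

## Working session

There is one attempt and no reset: what is moved stays moved. The work goes in short steps, Python scripts to look and compute and a shell command to move; the robot and the scene stay as the last step left them, time stands still between calls to the robot, and variables do not carry over. Pictures are saved under pics/ and viewed, about 8 in all and at most 12, crops included, and the job is handed in when it is done.

```bash
ls; mkdir -p pics; cat > h.py <<'E'
import numpy as np, cv2
from station import ctrl
def cam(p,obs=None):
    K=np.array(p["camera_matrix"]);D=np.array(p["dist_coeffs"],float)
    if "mount" in p:
        R=cv2.Rodrigues(np.array(obs["tool_rot"],float))[0]
        T=np.eye(4);T[:3,:3]=R;T[:3,3]=obs["tool_pos"]
        M=np.linalg.inv(T@np.array(p["mount"]))
    else:
        M=np.eye(4);M[:3,:3]=cv2.Rodrigues(np.array(p["rvec"],float))[0];M[:3,3]=np.ravel(p["tvec"])
    return K,D,M
def proj(c,P):
    K,D,M=c
    return cv2.projectPoints(np.array(P,float).reshape(-1,3),cv2.Rodrigues(M[:3,:3])[0],M[:3,3],K,D)[0].reshape(-1,2)
def ray(c,uv):
    K,D,M=c
    n=cv2.undistortPoints(np.array(uv,float).reshape(1,1,2),K,D).ravel()
    d=M[:3,:3].T@np.array([n[0],n[1],1]); o=-M[:3,:3].T@M[:3,3]
    return o,d
def atz(c,uv,z):
    o,d=ray(c,uv); return o+d*(z-o[2])/d[2]
E
python3 - <<'E'
from h import *
o=ctrl.get_obs();print(o)
for n in ["scene","side","wrist"]:
    p=ctrl.get_image(n);cv2.imwrite(f"pics/{n}0.png",p["image"])
    c=cam(p,o)
    print(n,"cam pos",np.round(-c[2][:3,:3].T@c[2][:3,3],3))
    for t in ["mill","lever","lever_post","lid_mid","pot","syrup","tape"]:
        for b in ctrl.boxes_of(t,p)[:4]: print(t,np.round(b["p"],2),np.round(b["box"],1))
E
```

```text
pics
{'t': 0.0, 'q': array([-1.18974925e-01,  5.33624981e-02,  1.61432483e+00, -8.57173266e-06,
        1.47598134e+00, -1.18990311e-01]), 'dq': array([-7.43815976e-06,  8.23666442e-04,  1.55097859e-03,  5.37454069e-05,
       -1.52437574e-03, -2.37248074e-05]), 'effort': array([ 2.70554956e-04, -3.93670499e+01, -3.70175600e+01, -1.62778279e-04,
        6.93513779e-03, -6.06393527e-06]), 'tool_pos': array([6.24297162e-01, 9.74053602e-05, 1.95441175e-01]), 'tool_rot': array([-2.22027286e+00, -2.22030884e+00,  2.02534732e-03]), 'contact_force': array([ 1.40947168, -0.63641203, -0.61882683]), 'wrist_torque': array([ 0.00110612, -0.00218072, -0.014798  ]), 'opening': 0.08568571826050249}
scene cam pos [-0.106 -0.513  0.465]
mill 0.63 [407.1 254.1  89.4  89.1]
lever 0.85 [424.1 225.8  50.2  29.1]
lever_post 0.7 [318.1 229.3  21.9  39.7]
lever_post 0.68 [423.2 226.6  43.1  34.8]
lid_mid 0.94 [246.2 210.4  29.7  33.5]
lid_mid 0.61 [215.2 228.4  32.1  30.1]
pot 0.71 [424.5 225.2  47.3  32.4]
pot 0.64 [275.5 260.1  22.6  33.1]
pot 0.32 [408.5 255.7  91.3  92.7]
pot 0.23 [245.1 212.1  28.4  31
[... 153 characters left out ...]
.36 [322.1 291.6  34.7  31.9]
lever_post 0.59 [300.1 150.   12.4  15. ]
lid_mid 0.84 [253.8 291.   41.2  35.3]
lid_mid 0.71 [380.9 281.6  38.   36.3]
lid_mid 0.67 [322.8 291.4  36.1  35. ]
pot 0.86 [370.3 222.6  25.2  29.9]
syrup 0.67 [261.7 218.9  18.   49.9]
tape 0.78 [310.  222.6  33.4  40. ]
wrist cam pos [0.625 0.083 0.372]
mill 0.68 [280.6 315.4 126.3 109. ]
lever 0.56 [280.3 353.9  13.4   8.5]
lever 0.54 [372.6 168.8  54.3  57.7]
lever_post 0.51 [280.3 352.9  12.2  11.4]
lid_mid 0.8 [135.6  16.4  67.4  32.8]
lid_mid 0.6 [374.    5.1  51.3   8.6]
pot 0.96 [155.  176.   64.8  61.2]
pot 0.37 [269.9 349.4  43.4  21.8]
syrup 0.6 [374.5 169.4  53.3  57.1]
tape 0.92 [262.1 181.1  60.1  67.1]
```

```bash
python3 - <<'E'
import cv2,numpy as np
a=cv2.imread("pics/scene0.png")[170:320,190:470];b=cv2.imread("pics/side0.png")[120:330,220:420]
a=cv2.resize(a,None,fx=2.8,fy=2.8,interpolation=3)
cv2.imwrite("pics/s0.png",a);cv2.imwrite("pics/d0.png",cv2.resize(b,None,fx=2.8,fy=2.8,interpolation=3))
E
```

```text
(no output)
```

View pics/s0.png

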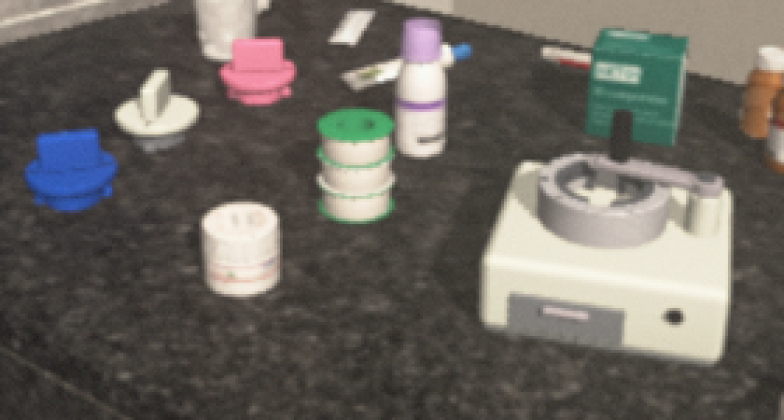

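View pics/d0.png

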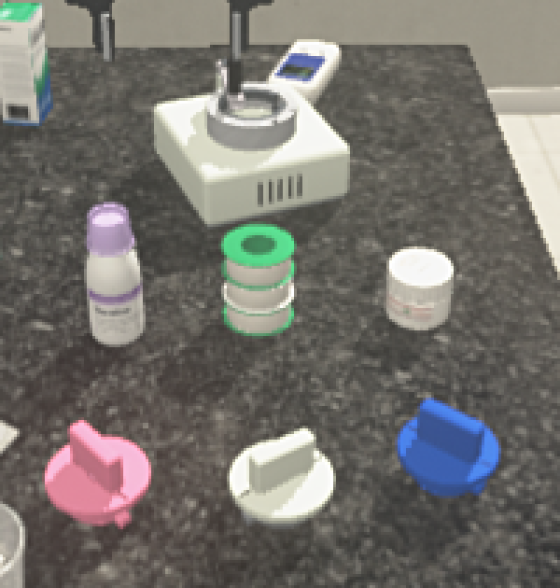

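View pics/wrist0.png

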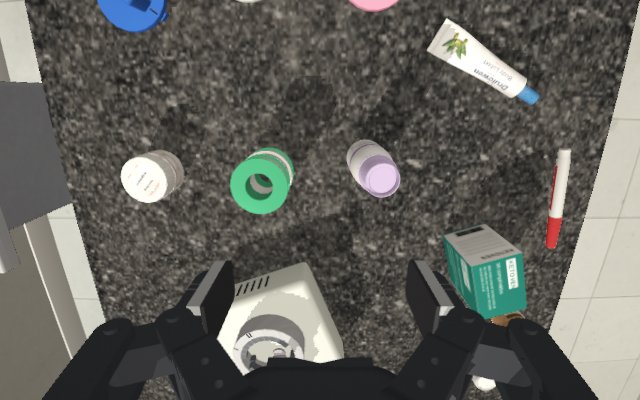

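The white lid sits between the pink one (behind) and the blue one (in front): scene (246,210), side (322,291). The mill's collar is at scene ≈(405,234), side ≈(310,158), with the lever across it. Pot, tape and syrup stand between the two.

```bash
python3 - <<'E'
from h import *
o=ctrl.get_obs()
S=cam(ctrl.get_image("scene"));D=cam(ctrl.get_image("side"));W=cam(ctrl.get_image("wrist"),o)
f=lambda n,c,uv,z: print(n,np.round(atz(c,uv,z),3))
f("lid scene disc",S,(190+157/2.8,170+117/2.8),.026); f("lid side disc",D,(220+282/2.8,120+477/2.8),.028)
f("collar scene",S,(190+602/2.8,170+180/2.8),.088); f("collar side",D,(220+252/2.8,120+100/2.8),.088); f("collar wrist",W,(270,347),.088)
f("post top scene",S,(190+622/2.8,170+112/2.8),.134)
f("pin scene",S,(190+708/2.8,170+180/2.8),.1)
f("housing corners wrist",W,(306,263),.061);f("",W,(342,350),.061)
# box-corner at side: top corners
for uv in [(155,108),(205,187),(348,155)]: f("house side",D,(220+uv[0]/2.8,120+uv[1]/2.8),.061)
for uv in [(485,262),(728,300),(732,190),(528,165)]: f("house scene",S,(190+uv[0]/2.8,170+uv[1]/2.8),.061)
f("pot",W,(152,177),.047);f("tape",W,(262,182),.073);f("syrup",W,(381,180),.116)
f("blue",D,(220+448/2.8,120+450/2.8),.028);f("pink",D,(220+98/2.8,120+475/2.8),.028)
f("fin ends side",D,(220+255/2.8,120+460/2.8),.058);f("",D,(220+312/2.8,120+433/2.8),.058)
E
```

```text
lid scene disc [0.545 0.205 0.026]
lid side disc [0.552 0.215 0.028]
collar scene [ 0.562 -0.215  0.088]
collar side [ 0.56  -0.22   0.088]
collar wrist [ 0.565 -0.198  0.088]
post top scene [ 0.577 -0.218  0.134]
pin scene [ 0.582 -0.28   0.1  ]
housing corners wrist [ 0.609 -0.099  0.061]
 [ 0.654 -0.23   0.061]
house side [ 0.655 -0.256  0.061]
house side [ 0.605 -0.108  0.061]
house side [ 0.473 -0.16   0.061]
house scene [ 0.462 -0.185  0.061]
house scene [ 0.514 -0.324  0.061]
house scene [ 0.651 -0.275  0.061]
house scene [ 0.598 -0.139  0.061]
pot [0.438 0.001 0.047]
tape [0.566 0.002 0.073]
syrup [0.679 0.015 0.116]
blue [0.433 0.194 0.028]
pink [0.678 0.209 0.028]
fin ends side [0.571 0.228 0.058]
 [0.531 0.204 0.058]
```

```bash
python3 -m jog '[1,-0.035,-0.01,0,0,0,0, 1,-0.035,-0.01,0,0,0,0, 1,-0.03,-0.01,0,0,0,0, 1,0,0,0,0,0,-10, 1,0,0,0,0,0,-10, 1,0,0,0,0,0,0]'
cat > m.py <<'E'
from h import *
import sys
def fr(n):
    o=ctrl.get_obs();p=ctrl.get_image("wrist");cv2.imwrite(f"pics/{n}.png",p["image"]);np.savez(f"pics/{n}",r=o["tool_rot"],t=o["tool_pos"])
    return o,p,cam(p,o)
E
python3 - <<'E'
from m import *
o,p,c=fr("w1")
for t in ["mill","lever","lever_post"]:
    for b in ctrl.boxes_of(t,p)[:3]: print(t,np.round(b["p"],2),np.round(b["box"],1))
cv2.imwrite("pics/w1b.png",cv2.resize(p["image"][60:400,120:520],None,fx=1.75,fy=1.75,interpolation=3))
E
```

```text
t: 2.1
tool_pos: [0.5949, -0.1001, 0.1967]
tool_rot: [1.805, 2.571, 0.0]
contact_force: [-0.5, 0.0, 1.1]
opening: 0.0855
mill 0.93 [257.8 260.8 134.  145. ]
mill 0.38 [321.8  78.6  60.5  71. ]
lever 0.87 [263.1 303.5  28.4  73.3]
lever_post 0.69 [264.6 301.2  28.4  75.2]
```

View pics/w1b.png

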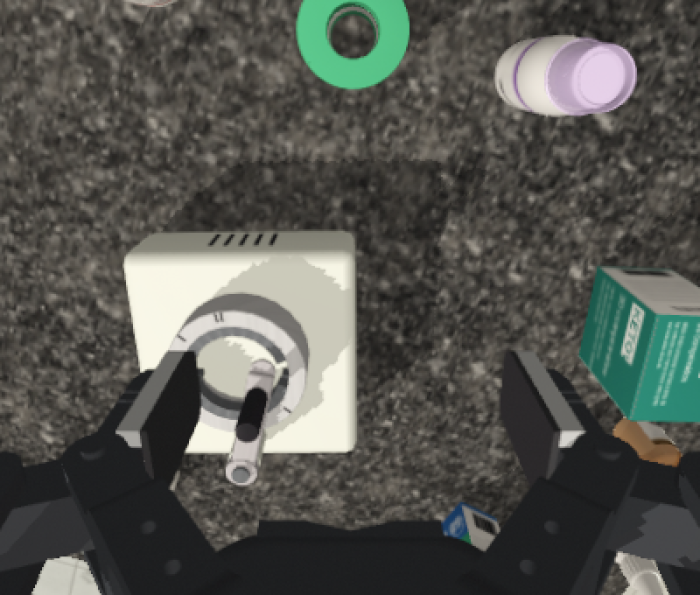

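```bash
python3 - <<'E'
from m import *
from scipy.optimize import least_squares
z=np.load("pics/w1.npz");p=ctrl.get_image("wrist");c=cam(p,dict(tool_rot=z["r"],tool_pos=z["t"]))
px=lambda u,v:(120+u/1.75,60+v/1.75)
A=atz(c,px(182,340),.088)[:2];B=atz(c,px(288,410),.088)[:2]
print("mouth",(A+B)/2,"r",np.linalg.norm(A-B)/2,"yaw",np.degrees(np.arctan2(*(B-A)[::-1]))+40.1)
Q=[atz(c,px(*u),.061)[:2] for u in [(127,257),(355,247),(356,452)]];print(np.round(Q,4))
print("yaw edges",np.degrees(np.arctan2(*(Q[1]-Q[0])[::-1])),np.degrees(np.arctan2(*(Q[1]-Q[2])[::-1]))-90)
Y=np.degrees(np.arctan2(*(Q[1]-Q[2])[::-1]))-90
print("post top",atz(c,px(257,398),.1345),"base",atz(c,px(246,425),.0985),"pin",atz(c,px(241,472),.1))
img=p["image"].copy()
def model(m,yaw):
    R=np.array([[np.cos(yaw),-np.sin(yaw)],[np.sin(yaw),np.cos(yaw)]])
    t=np.linspace(0,2*np.pi,60)
    def put(P,col):
        for P in P:
            w=np.r_[R@P[:2]+m,P[2]];u=proj(c,w)[0];uu=tuple(int(round((a-b)*4)) for a,b in zip(u,(170,160)));cv2.circle(big,uu,1,col,-1)
    put([(.044*np.cos(a),.044*np.sin(a),.088) for a in t],(0,0,255))
    put([(.0265*np.cos(a),.0265*np.sin(a),.088) for a in t],(0,255,0))
    put([(.007*np.cos(a),-.006+.007*np.sin(a),.1345) for a in t],(255,0,255))
    s=np.linspace(0,1,40)
    put([(.075,-.086+.156*k,.061) for k in s]+[(-.075+.15*k,.07,.061) for k in s],(255,0,0))
    put([(.04*np.cos(a),.04*np.sin(a),.088) for a in np.radians([140,-40,100,-80,180,0])],(0,128,255))
big=cv2.resize(img[160:340,170:350],None,fx=4,fy=4,interpolation=3)[:600]
model((A+B)/2,np.radians(Y)); cv2.imwrite("pics/ov.png",big)
E
```

```text
mouth [ 0.56247836 -0.21623126] r 0.03992849882736098 yaw 21.308773455446456
[[ 0.4737 -0.1753]
 [ 0.6062 -0.1204]
 [ 0.6602 -0.2663]]
yaw edges 22.502375461371017 20.33221268231499
post top [ 0.57716945 -0.19383371  0.1345    ] base [ 0.57790056 -0.2410099   0.0985    ] pin [ 0.58482079 -0.27593587  0.1       ]
```

View pics/ov.png

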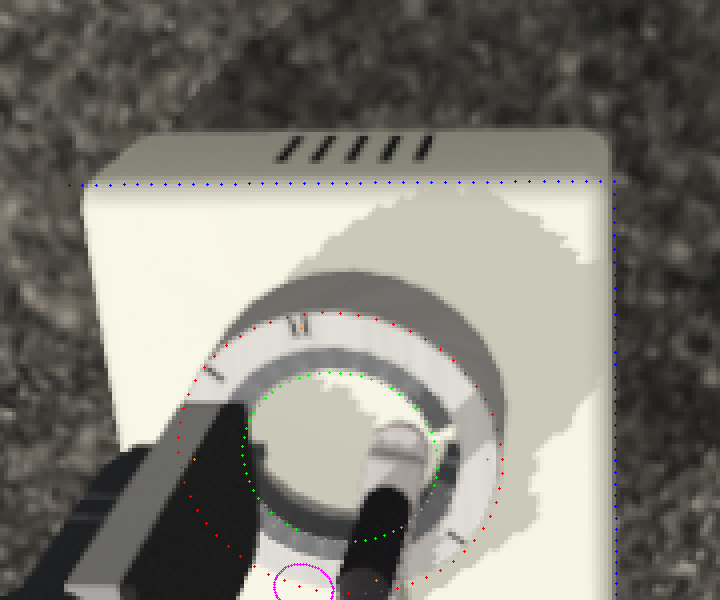

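```bash
python3 - <<'E'
from m import *
z=np.load("pics/w1.npz");p=ctrl.get_image("wrist");c=cam(p,dict(tool_rot=z["r"],tool_pos=z["t"]))
m=np.array([.5625,-.2162]);y=np.radians(21);pin=m+.066*np.array([np.sin(y),-np.cos(y)]);print(pin)
for n,u,h in [("top",(170+362/4,160+592/4-2),.1345),("base",(170+392/4,160+500/4),.0985),("tip",(170+400/4,160+425/4),.095)]:
    w=atz(c,u,h);d=w[:2]-pin;print(n,w,"len",np.linalg.norm(d),"lever",np.pi/2+y-np.arctan2(d[1],d[0]))
# predicted silhouettes of post for lever angles
for th in [0,.1,.2,.3,.4]:
    a=np.pi/2+y-th;q=pin+.06*np.array([np.cos(a),np.sin(a)]);print(th,q,(proj(c,[[*q,.0985],[*q,.1345],[*(pin+.074*np.array([np.cos(a),np.sin(a)])),.095]])-(170,160))*4)
E
```

```text
[ 0.58615228 -0.27781631]
top [ 0.57736656 -0.21583147  0.1345    ] len 0.06260438379574286 lever 0.22571721938819245
base [ 0.57901955 -0.21637523  0.0985    ] len 0.06185371538417059 lever 0.25094578972622905
tip [ 0.5745886  -0.19604766  0.095     ] len 0.0825822673546417 lever 0.22603126385853667
0 [ 0.56465021 -0.22180148] [[334.22953678 500.45074969]
 [303.64920364 588.12375949]
 [331.92429314 447.47938858]]
0.1 [ 0.57034978 -0.2199347 ] [[356.82749809 501.14318331]
 [328.85282288 588.93096919]
 [359.92660493 448.32765071]]
0.2 [ 0.57620725 -0.21864625] [[379.39840142 503.74530317]
 [354.05260414 591.79660791]
 [387.89062644 451.58558373]]
0.3 [ 0.58216408 -0.217949  ] [[401.67181972 508.22293796]
 [378.93946849 596.68212263]
 [415.46793182 457.20791203]]
0.4 [ 0.58816076 -0.21784993] [[423.38270729 514.5160688 ]
 [403.21038619 603.52010289]
 [442.31781523 465.11460202]]
```

The lever stands about 0.24 rad open, with its post near (0.578,-0.218). The mouth is at (0.5625,-0.2162), yaw ≈21°. I'll go over the post.

```bash
python3 -m jog '[0.7,-0.035,-0.0186,0,0,0,0, 0.7,-0.035,-0.0186,0,0,0,0, 0.7,-0.0355,-0.0187,0,0,0,0, 0.6,0,0,0,0,0,6.5, 0.6,0,0,0,0,0,6.5, 0.6,0,0,0.03,0,0,0, 0.6,0,0,0.03,0,0,0, 0.6,0,0,0.02,0,0,0,0.6,0,0,0.013,0,0,0,0.6,0,0,0,0,0,0]' 20
python3 -m jog '[0,0,0,0,0,0,0,0,0,0,0,0,0,0,0,0,0,0,0,0,0,0,0,0,0,0,0,0]' 20
```

```text
t: 3.65
tool_pos: [0.5781, -0.218, 0.1028]
tool_rot: [-2.081, -2.352, 0.001]
contact_force: [0.1, -0.0, -0.2]
opening: 0.0511
t: 4.15
tool_pos: [0.5787, -0.2184, 0.1041]
tool_rot: [2.081, 2.352, 0.0]
contact_force: [-0.2, 0.4, -0.1]
opening: 0.0002
```

```bash
python3 - <<'E'
from m import *
o,p,c=fr("w2");s=ctrl.get_image("scene");d=ctrl.get_image("side")
a=cv2.resize(s["image"][170:300,340:480],(560,520),interpolation=3)
b=cv2.resize(d["image"][110:200,260:340],(240,270),interpolation=3);w=cv2.resize(p["image"][200:400,240:400],(240,300)[:2],interpolation=3)
cv2.imwrite("pics/v2.png",np.hstack([a,np.vstack([b,w])[:520]]))
E
```

```text
(no output)
```

View pics/v2.png

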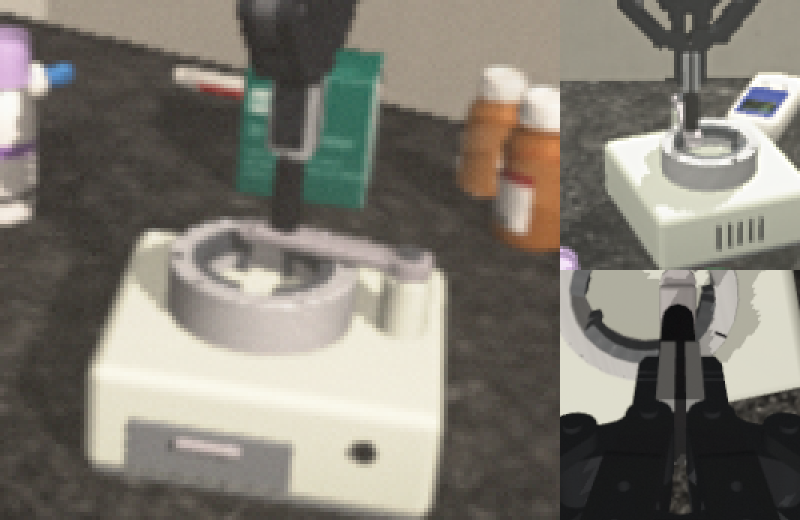

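```bash
python3 - <<'E'
from m import *
o=ctrl.get_obs();s=ctrl.get_image("scene");p=ctrl.get_image("wrist");d=ctrl.get_image("side")
S=cam(s);W=cam(p,o);D=cam(d);T=o["tool_pos"];print(T,np.round(W[2],3),p["mount"])
for n,c,off,k in [("scene",S,(340,170),4),("side",D,(260,110),3),("wrist",W,(240,200),1.5)]:
    print(n,np.round((proj(c,[T,[.5785,-.2184,.0985],[.5785,-.2184,.1345],[.5625,-.2162,.088],[.5861,-.2778,.1]])-off)*k))
E
```

```text
[ 0.57853092 -0.2182931   0.10377168] [[ 0.993  0.122  0.001 -0.548]
 [ 0.115 -0.94   0.321 -0.283]
 [ 0.04  -0.319 -0.947  0.2  ]
 [ 0.     0.     0.     1.   ]] [[-8.85705541e-05 -9.47083639e-01 -3.20986875e-01  8.29266879e-02]
 [ 9.99999730e-01 -3.18035102e-04  6.62442388e-04 -1.82778442e-05]
 [-7.29473441e-04 -3.20986729e-01  9.47083411e-01 -1.76776777e-01]
 [ 0.00000000e+00  0.00000000e+00  0.00000000e+00  1.00000000e+00]]
scene [[285. 217.]
 [284. 226.]
 [290. 158.]
 [263. 257.]
 [410. 252.]]
side [[129. 122.]
 [129. 128.]
 [129.  91.]
 [148. 139.]
 [120.  96.]]
wrist [[119.  53.]
 [119.  48.]
 [119.  90.]
 [ 85.  30.]
 [120. 164.]]
```

```bash
python3 - <<'E'
from m import *
p=cv2.imread("pics/w2.png");s=ctrl.get_image("scene")["image"];d=ctrl.get_image("side")["image"]
f=lambda i,r,c,h,w:np.clip(cv2.resize(i[r:r+h,c:c+w],(400,int(400*h/w)),interpolation=3).astype(float)*1.6+20,0,255).astype(np.uint8)
L=np.vstack([f(p,190,260,150,120)])
R=np.vstack([f(s,175,375,60,80),f(d,110,270,45,60)])
h=min(len(L),len(R));cv2.imwrite("pics/v3.png",np.hstack([L[:h],R[:h]]))
E
```

```text
(no output)
```

View pics/v3.png

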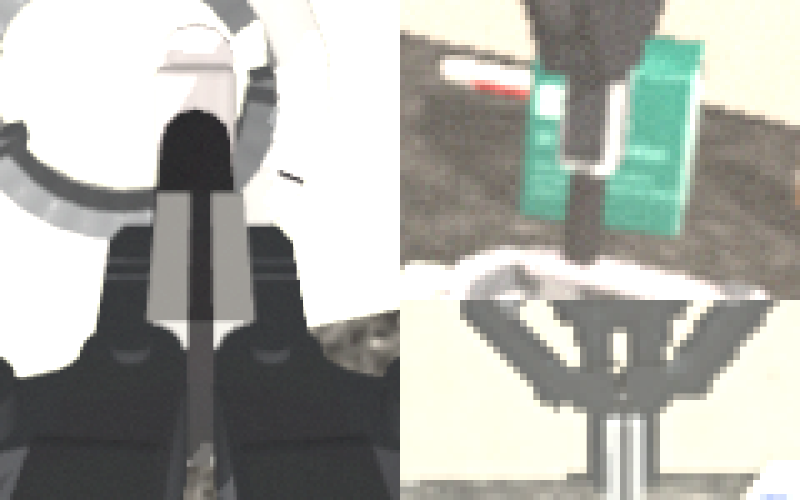

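```bash
python3 - <<'E'
from m import *
z=np.load("pics/w2.npz");p=ctrl.get_image("wrist")
m=np.array([.5625,-.2162]);y=np.radians(21);R=np.array([[np.cos(y),-np.sin(y)],[np.sin(y),np.cos(y)]])
P=[np.r_[m+R@np.array(q),.088] for q in [(.04*np.cos(.7),-.04*np.sin(.7)),(.0265,0),(-.0265,0)]]
for dz in (0,.03):
    c=cam(p,dict(tool_rot=z["r"],tool_pos=z["t"]+[0,0,dz]));T=z["t"]+[0,0,dz]
    print(dz,np.round((proj(c,P+[T,T+[0,.011,0],T+[0,.011,.02],T+[0,.011,.04]])-(260,190))*400/120))
o=ctrl.get_obs();print(o["opening"],o["contact_force"],o["tool_pos"])
E
```

```text
0 [[294. 177.]
 [247.  70.]
 [ -2. 128.]
 [199. 151.]
 [206.  98.]
 [206. 143.]
 [208. 199.]]
0.03 [[282. 120.]
 [241.  24.]
 [ 22.  76.]
 [199. 151.]
 [206.  98.]
 [206. 143.]
 [208. 199.]]
-6.273944520356323e-05 [0.90300754 0.0935982  1.26000192] [ 0.57851031 -0.2182455   0.10363393]
```

Both views put the finger ends at about the post's top (z≈0.135), though the reported TCP is z=0.104. So the pads stop about 33 mm short of the reported TCP. I'll open, lower in small steps while watching the force, and close again.

```bash
python3 -m jog '[0.6,0,0,0,0,0,0,0.6,0,0,0,0,0,0,0.6,0,0,0,0,0,0,0.6,0,0,0.005,0,0,0,0.6,0,0,0.005,0,0,0,0.6,0,0,0.004,0,0,0,0.6,0,0,0,0,0,0]' 20; python3 -m jog '[0,0,0,0,0,0,0,0,0,0,0,0,0,0,0,0,0,0,0,0,0,0,0,0,0,0,0,0]' 20
```

```text
t: 5.48
tool_pos: [0.5781, -0.218, 0.0889]
tool_rot: [-2.081, -2.352, 0.0]
contact_force: [-0.3, -0.4, 0.1]
opening: 0.051
t: 5.98
tool_pos: [0.5786, -0.2183, 0.0901]
tool_rot: [2.082, 2.353, 0.0]
contact_force: [-1.4, 0.2, 2.0]
opening: 0.0128
```

Opening 12.8 mm: the post is held. Now I'll swing the lever clockwise along its arc.

```bash
python3 -m jog '[0,-0.0007,0.0094,0,0,0,9,0,-0.0007,0.0094,0,0,0,9,0,-0.0007,0.0094,0,0,0,9,0,-0.0007,0.0094,0,0,0,9,0,0,0,0,0,0,0]'; python3 -m jog '[0,-0.0007,0.0094,0,0,0,9,0,-0.0007,0.0094,0,0,0,9,0,-0.0007,0.0094,0,0,0,9,0,-0.0007,0.0094,0,0,0,9,0,-0.0007,0.0094,0,0,0,9,0,0,0,0,0,0,0]'
```

```text
t: 6.6
tool_pos: [0.6152, -0.2264, 0.09]
tool_rot: [2.704, 1.596, -0.001]
contact_force: [-1.6, -4.4, 1.5]
opening: 0.0126
t: 7.35
tool_pos: [0.6423, -0.2623, 0.0899]
tool_rot: [3.11, 0.439, -0.005]
contact_force: [-4.3, -3.0, 3.0]
opening: 0.0129
```

The lever is at ≈1.67 rad by the tool pose. I'll release it, rise and go to the lid.

```bash
python3 -m jog '[0.6,0,0,0,0,0,0,0.6,0,0,0,0,0,0,0.6,0,0,0,0,0,0,0.6,0,0,-0.04,0,0,0,0.6,0,0,-0.04,0,0,0,0.6,0,0,-0.04,0,0,0]'; python3 -m jog '[0.8,0,-0.0523,0,0,0,0,0.8,0,-0.0523,0,0,0,0,0.8,0,-0.0523,0,0,0,0,0.8,0,-0.0523,0,0,0,0,0.8,0,-0.0523,0,0,0,0,0.8,0,-0.0523,0,0,0,0,0.8,0,-0.0523,0,0,0,0,0.8,0,-0.0523,0,0,0,0,0.8,0,-0.0523,0,0,0,0]'; python3 -m jog '[0.8,0,0,0,0,0,-7.5,0.8,0,0,0,0,0,-7.5,0.8,0,0,0,0,0,0]'
python3 - <<'E'
from m import *
o,p,c=fr("w4");print(o["q"])
B=[b for b in ctrl.boxes_of("lid_mid",p)];print([(round(b["p"],2),np.round(b["box"])) for b in B])
u=proj(c,[.548,.212,.04])[0];print(u)
r,k=int(max(0,u[1]-65)),int(max(0,u[0]-75));print(r,k)
L=cv2.resize(p["image"][r:r+120,k:k+150],(750,600),interpolation=3)
cv2.imwrite("pics/w4b.png",L)
d=ctrl.get_image("side")["image"];cv2.imwrite("pics/side4.png",d)
E
```

```text
t: 8.1
tool_pos: [0.6438, -0.2607, 0.2108]
tool_rot: [-3.111, -0.439, -0.0]
contact_force: [0.6, 0.5, 0.4]
opening: 0.0512
t: 9.22
tool_pos: [0.5133, 0.1932, 0.2099]
tool_rot: [-3.11, -0.438, -0.001]
contact_force: [-0.1, 0.4, 0.1]
opening: 0.0683
t: 9.6
tool_pos: [0.5138, 0.1919, 0.2097]
tool_rot: [-3.027, -0.839, -0.0]
contact_force: [0.8, 0.8, -0.8]
opening: 0.0685
[ 2.21506998e-01 -1.38065810e-01  1.77622315e+00  2.46195172e-04
  1.50326163e+00  1.25168806e+00]
[(0.82, array([292., 221.,  55.,  51.])), (0.62, array([390.,  34.,  66.,  67.])), (0.6, array([321., 135.,  63.,  64.]))]
[320.18634974 138.93233579]
73 245
```

View pics/w4b.png

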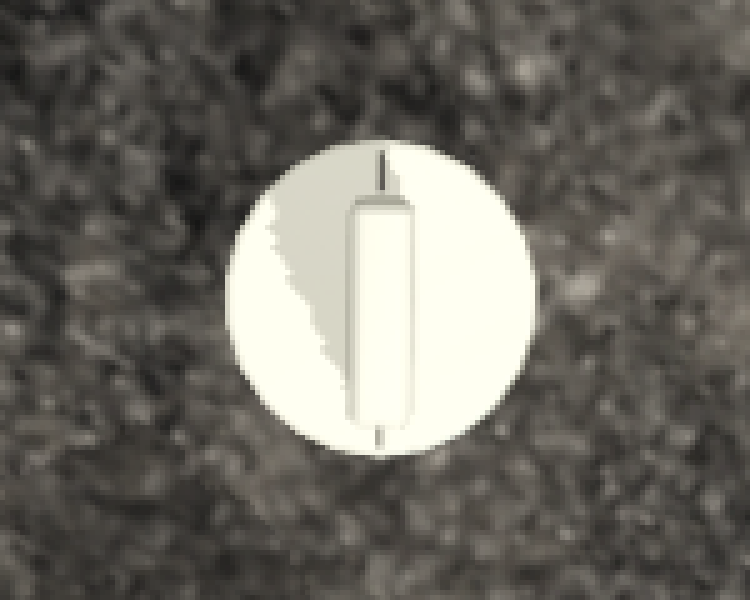

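The white lid's disc is centred at crop (381,298), with its fin running up the image from (382,170) to (379,438). The jaws are already square to it.

```bash
python3 - <<'E'
from m import *
z=np.load("pics/w4.npz");p=ctrl.get_image("wrist");c=cam(p,dict(tool_rot=z["r"],tool_pos=z["t"]))
g=lambda u,v,h:atz(c,(245+u/5-.4,73+v/5-.4),h)
C=g(381,298,.028);a=g(382,170,.028);b=g(379,438,.028)
R=cv2.Rodrigues(z["r"])[0]
print(C,"yaw",np.degrees(np.arctan2(*(a-b)[1::-1])),"tool x yaw",np.degrees(np.arctan2(R[1,0],R[0,0])))
l,r=g(225,298,.028),g(538,298,.028);print("dia",np.linalg.norm(l-r), "mid",(l+r)/2)
print("shift in tool",R.T@(C-z["t"]))
print("fin top",g(382,315,.058))
E
```

```text
[0.55371287 0.21459025 0.028     ] yaw 30.374345734579624 tool x yaw 30.97402102337976
dia 0.07251669577757491 mid [0.5538053  0.21451073 0.028     ]
shift in tool [0.04583486 0.00105722 0.18171794]
fin top [0.55337285 0.21423799 0.058     ]
```

```bash
python3 -m jog '[0.6,0.0228,0.0004,0,0,0,0,0.6,0.0228,0.0004,0,0,0,-0.5,0.6,0,0,0.05,0,0,0,0.6,0,0,0.05,0,0,0,0.6,0,0,0.05,0,0,0,0.6,0,0,0.035,0,0,0,0.6,0,0,0.015,0,0,0,0.6,0,0,0.0075,0,0,0,0.6,0,0,0,0,0,0]' 60; python3 -m jog '[0,0,0,0,0,0,0,0,0,0,0,0,0,0,0,0,0,0,0,0,0,0,0,0,0,0,0,0,0,0,0,0,0,0,0]' 60
```

```text
t: 10.92
tool_pos: [0.5544, 0.2144, 0.0032]
tool_rot: [3.024, 0.852, 0.002]
contact_force: [-0.0, 0.4, 1.4]
opening: 0.0514
t: 11.55
tool_pos: [0.5546, 0.2146, 0.0037]
tool_rot: [3.024, 0.853, 0.003]
contact_force: [-1.2, 0.9, 5.8]
opening: 0.0128
```

```bash
python3 -m jog '[0,0,0,-0.02,0,0,0,0,0,0,-0.04,0,0,0,0,0,0,-0.05,0,0,0,0,0,0,-0.05,0,0,0,0,0,0,0,0,0,0]'; python3 -m jog '[0,-0.0352,0.0393,0,0,0,0,0,-0.0352,0.0393,0,0,0,0,0,-0.0352,0.0393,0,0,0,0,0,-0.0352,0.0393,0,0,0,0,0,-0.0352,0.0393,0,0,0,0,0,-0.0352,0.0393,0,0,0,0,0,-0.0352,0.0393,0,0,0,0,0,-0.0352,0.0393,0,0,0,0,0,-0.0352,0.0393,0,0,0,0]'; python3 -m jog '[0,0,0,0,0,0,5.2,0,0,0,0,0,0,5.2,0,0,0,0,0,0,0,0,0,0,0,0,0,0]'
python3 - <<'E'
from m import *
o,p,c=fr("w5");T=o["tool_pos"];R=cv2.Rodrigues(o["tool_rot"])[0]
print(T,"toolx yaw",np.degrees(np.arctan2(R[1,0],R[0,0])),proj(c,[.5625,-.2162,.088]),o["q"])
u=proj(c,[.5625,-.2162,.088])[0];r,k=int(max(0,u[1]-70)),int(u[0]-85);print(r,k)
cv2.imwrite("pics/w5b.png",cv2.resize(p["image"][r:r+136,k:k+170],(750,600),interpolation=3))
E
```

```text
t: 12.18
tool_pos: [0.5568, 0.215, 0.1691]
tool_rot: [3.023, 0.853, 0.017]
contact_force: [0.3, 0.2, -2.0]
opening: 0.0126
t: 13.3
tool_pos: [0.4667, -0.2538, 0.1608]
tool_rot: [-3.022, -0.852, 0.002]
contact_force: [0.3, 0.2, -1.1]
opening: 0.0126
t: 13.8
tool_pos: [0.4678, -0.2524, 0.1614]
tool_rot: [-3.087, -0.577, 0.002]
contact_force: [0.0, 0.1, -1.2]
opening: 0.0124
[ 0.46777406 -0.25237958  0.16141883] toolx yaw 21.186214688825697 [[320.74551648  73.34671862]] [-6.34831039e-01 -1.46966944e-01  1.86524557e+00  1.52812624e-06
  1.42479333e+00  5.66196357e-01]
3 235
```

View pics/w5b.png

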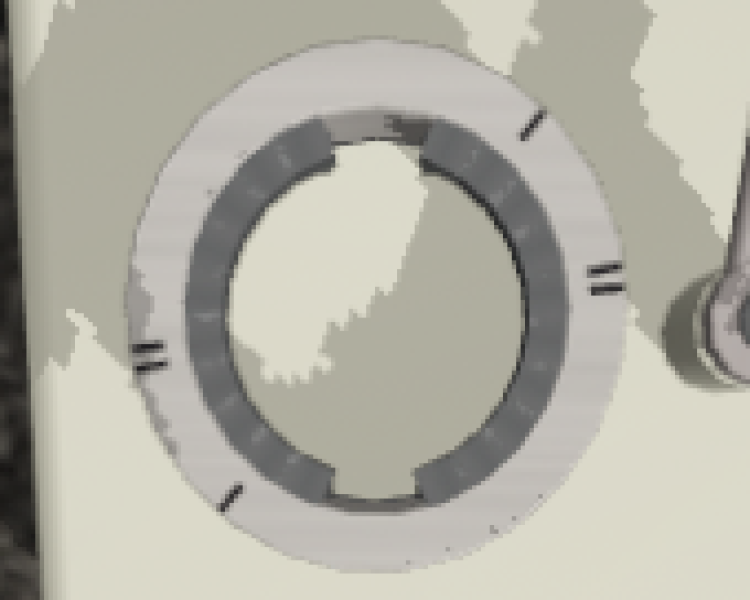

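The mouth is clear. Single lines are at (533,125) and (231,497), double lines at (605,278) and (149,357), and the notches at top and bottom (cols ≈377 and 374).

```bash
python3 - <<'E'
from m import *
z=np.load("pics/w5.npz");p=ctrl.get_image("wrist");c=cam(p,dict(tool_rot=z["r"],tool_pos=z["t"]))
g=lambda u,v,h=.088:atz(c,(235+u/4.41-.4,3+v/4.41-.4),h)[:2]
A,B=g(533,125),g(231,497);C,E=g(605,278),g(149,357)
for P,Q,a in [(A,B,-40.1),(C,E,-80.2)]:
    print((P+Q)/2,np.linalg.norm(P-Q)/2,"yaw",np.degrees(np.arctan2(*(P-Q)[::-1]))-a)
l,r=g(127,305),g(625,305);t,b=g(378,38),g(378,573);print("circle",(l+r)/2,np.linalg.norm(l-r)/2,(t+b)/2,np.linalg.norm(t-b)/2)
N,M=g(378,150,.083),g(374,472,.083);print("notch",(N+M)/2,np.degrees(np.arctan2(*(N-M)[::-1])))
R=cv2.Rodrigues(z["r"])[0]
for m in [(.5625,-.2162),(C+E)/2,(A+B)/2]:print("shift",R.T@(np.r_[m,.088]-z["t"]))
E
```

```text
[ 0.56152583 -0.21593426] 0.04013066774308234 yaw 20.468068203828395
[ 0.56143547 -0.21572985] 0.040181973258486804 yaw 20.6222588478526
circle [ 0.56345156 -0.21509127] 0.04321493579441064 [ 0.56139752 -0.21627469] 0.04367049073988674
notch [ 0.56201644 -0.21564218] 20.430655656955494
shift [0.10145693 0.00059137 0.0733378 ]
shift [ 0.10063427 -0.00023172  0.07333948]
shift [ 1.00644644e-01 -8.46978857e-06  7.33391885e-02]
```

```bash
python3 -m jog '[0,0.035,0,0,0,0,0.7,0,0.035,0,0,0,0,0,0,0.0315,0,0,0,0,0,0,0,0,0,0,0,0,0,0,0,0.03,0,0,0,0,0,0,0.025,0,0,0,0,0,0,0.01,0,0,0,0,0,0,0,0,0,0,0,0,0,0,0,0,0]'
cat > st.py <<'E'
from h import *
o=ctrl.get_obs();T=np.array(o["tool_pos"]);R=cv2.Rodrigues(o["tool_rot"])[0]
print(T,"yaw",np.degrees(np.arctan2(R[1,0],R[0,0])),"tilt",np.degrees(np.arccos(-R[2,2])),"F",o["contact_force"],"M",o["wrist_torque"],o["opening"])
print("need shift tool",R.T@(np.r_[.5616,-.2159,.0717]-T))
E
python3 st.py
```

```text
t: 15.02
tool_pos: [0.5639, -0.2177, 0.0987]
tool_rot: [3.091, 0.556, 0.003]
contact_force: [-0.6, 0.3, -2.7]
opening: 0.0126
[ 0.56389483 -0.21766956  0.09873886] yaw 20.39690452880464 tilt 0.1312905443335376 F [-0.5937007   0.33725622 -2.70585963] M [-0.01143162 -0.02052873  0.00512785] 0.01262001244842077
need shift tool [-0.00157402 -0.00250588  0.02703221]
```

```bash
python3 -m jog '[0,-0.0008,-0.0025,0,0,0,0,0,0,0,0,0,0,0,0,0,0,0.003,0,0,0,0,0,0,0.003,0,0,0,0,0,0,0.003,0,0,0,0,0,0,0.003,0,0,0,0,0,0,0,0,0,0]'; python3 st.py
```

```text
t: 15.9
tool_pos: [0.5613, -0.2149, 0.0847]
tool_rot: [-3.091, -0.556, 0.001]
contact_force: [-0.1, -1.2, -2.2]
opening: 0.0125
[ 0.56132333 -0.21490739  0.08467133] yaw 20.39982076412657 tilt 0.04926182505881672 F [-0.12055755 -1.17982254 -2.20661477] M [ 0.01243264 -0.0245309   0.07405542] 0.01252373556198309
need shift tool [-7.93259219e-05  1.03519072e-03  1.29707066e-02]
```

```bash
python3 -m jog '[0,0.0003,0.0005,0.003,0,0,0,0,0,0,0.003,0,0,0,0,0,0,0.003,0,0,0,0,0,0,0.003,0,0,0,0,0,0,0,0,0,0]'; python3 st.py
```

```text
t: 16.52
tool_pos: [0.5617, -0.2153, 0.0727]
tool_rot: [-3.091, -0.556, 0.001]
contact_force: [-0.1, 0.4, -1.4]
opening: 0.0126
[ 0.56174832 -0.21526784  0.07273573] yaw 20.39965460179341 tilt 0.04581796891417295 F [-0.05067472  0.35131377 -1.43071739] M [0.01729979 0.00548136 0.01076903] 0.01259579941810178
need shift tool [-0.00035882  0.00054143  0.00103559]
```

Nearly home, with no resistance. I'll seat it gently.

```bash
python3 -m jog '[0,0,0.0003,0.001,0,0,0,0,0,0,0.001,0,0,0,0,0,0,0,0,0,0]'; python3 st.py;python3 -m jog '[0,0,0,0.001,0,0,0,0,0,0,0,0,0,0]'; python3 st.py
```

```text
t: 16.9
tool_pos: [0.5623, -0.2158, 0.0716]
tool_rot: [3.092, 0.556, 0.001]
contact_force: [-0.6, 0.5, -1.3]
opening: 0.0125
[ 0.5623478  -0.21579243  0.07164616] yaw 20.40027139417884 tilt 0.02862562388156664 F [-0.62613681  0.46711401 -1.34172571] M [ 0.04113679  0.09163924 -0.02660781] 0.012485364462725438
need shift tool [-7.38381834e-04 -1.59824766e-04 -5.41301242e-05]
t: 17.15
tool_pos: [0.5624, -0.2158, 0.0715]
tool_rot: [3.092, 0.556, 0.001]
contact_force: [-3.6, 1.6, 5.4]
opening: 0.0129
[ 0.56242324 -0.21584033  0.07154615] yaw 20.40300576854768 tilt 0.029124980992507266 F [-3.62372186  1.63760925  5.35829895] M [ 0.1884613   0.43803354 -0.03765507] 0.012917523718867431
need shift tool [-0.00079236 -0.000231   -0.00015415]
```

```bash
python3 -m jog '[0,-0.0005,0,-0.0005,0,0,0,0,0,0,0,0,0,0]'; python3 st.py|grep -o 'yaw.*'; for i in 1; do python3 -m jog '[0,0,0,0,0,0,2,0,0,0,0,0,0,0]'>/dev/null; python3 st.py|grep -o 'yaw.*'; done; python3 -m jog '[0,0,0,0,0,0,2,0,0,0,0,0,0,0]' >/dev/null; python3 st.py|grep -o 'yaw.*'; python3 -m jog '[0,0,0,0,0,0,2,0,0,0,0,0,0,0]' >/dev/null; python3 st.py|grep -o 'yaw.*'; python3 -m jog '[0,0,0,0,0,0,2,0,0,0,0,0,0,0]' >/dev/null; python3 st.py|grep -o 'yaw.*'; python3 -m jog '[0,0,0,0,0,0,2,0,0,0,0,0,0,0]' >/dev/null; python3 st.py
```

```text
t: 17.4
tool_pos: [0.5624, -0.2159, 0.0715]
tool_rot: [3.091, 0.556, 0.003]
contact_force: [-0.7, 2.3, 4.4]
opening: 0.0124
yaw 20.40484637535275 tilt 0.09735973905534374 F [-0.73977546  2.27691293  4.42091056] M [ 0.28838112  0.01596697 -0.01384753] 0.012353233081458918
yaw 18.3616545054459 tilt 0.1377712399435704 F [0.87300106 0.15121354 4.66046651] M [-0.00789325 -0.21911123 -0.03152957] 0.012716856008128552
yaw 16.332958847805877 tilt 0.1251941777798687 F [2.37991738 0.46479158 4.622367  ] M [-0.07669706 -0.20411407  0.02934152] 0.012708045398094323
yaw 14.347401562016534 tilt 0.11463885599045562 F [1.05319044 0.84631181 5.85528057] M [ 0.0701371  -0.22621081  0.01779166] 0.012581358678786349
yaw 12.352595798597653 tilt 0.10419518679826652 F [1.21872856 0.95457433 6.31912025] M [ 0.17901042 -0.26192392  0.04498158] 0.01260592974079987
[ 0.56247437 -0.21612428  0.07156215] yaw 10.35253303518573 tilt 0.1088076264877254 F [1.75753833 0.20737627 5.44994695] M [ 0.1016996  -0.23445136  0.05650018] 0.01266112143389516
need shift tool [-0.0008196  -0.00037761 -0.00013955]
```

```bash
python3 -m jog '[0,0,0,0,0,0,5,0,0,0,0,0,0,5,0,0,0,0,0,0,5,0,0,0,0,0,0,5,0,0,0,0,0,0,5,0,0,0,0,0,0,5,0,0,0,0,0,0,2,0,0,0,0,0,0,0,0,0,0,0,0,0,0]'; python3 st.py
python3 - <<'E'
from m import *
o,p,c=fr("w6");s=ctrl.get_image("scene")["image"];d=ctrl.get_image("side")["image"]
a=cv2.resize(p["image"][190:320,235:405],(790,600),interpolation=3);cv2.imwrite("pics/w6b.png",a)
b=cv2.resize(s[185:285,350:460],(440,400),interpolation=3);e=cv2.resize(d[120:200,265:345],(340,400),interpolation=3);cv2.imwrite("pics/s6.png",np.hstack([b,e]))
E
```

```text
t: 19.77
tool_pos: [0.5623, -0.2167, 0.0715]
tool_rot: [3.084, -0.589, 0.003]
contact_force: [1.0, -0.9, 5.2]
opening: 0.0126
[ 0.56226857 -0.21665682  0.07152159] yaw -21.639111966530013 tilt 0.12358872112516191 F [ 1.0241538  -0.86827451  5.22522174] M [-0.15520815 -0.07729685  0.10063766] 0.01256541333733967
need shift tool [-0.0009002  -0.00045675 -0.00018058]
```

View pics/w6b.png

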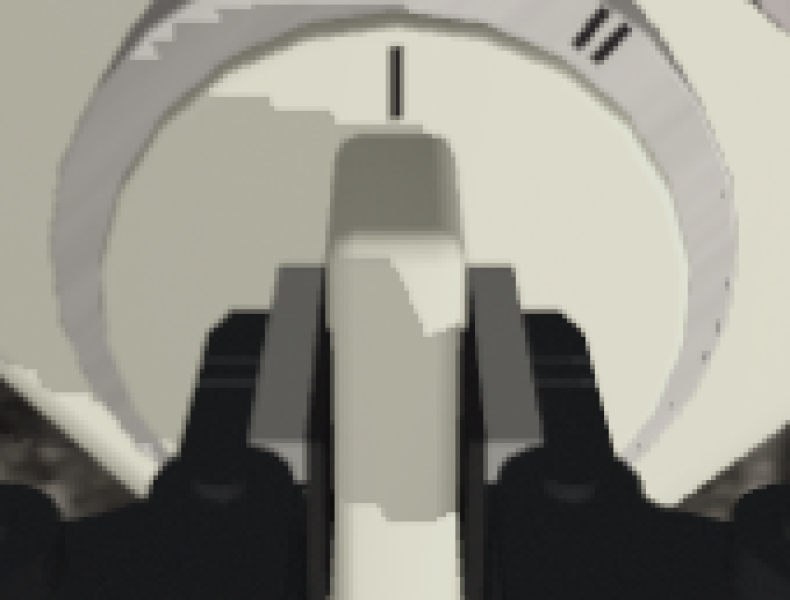

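View pics/s6.png

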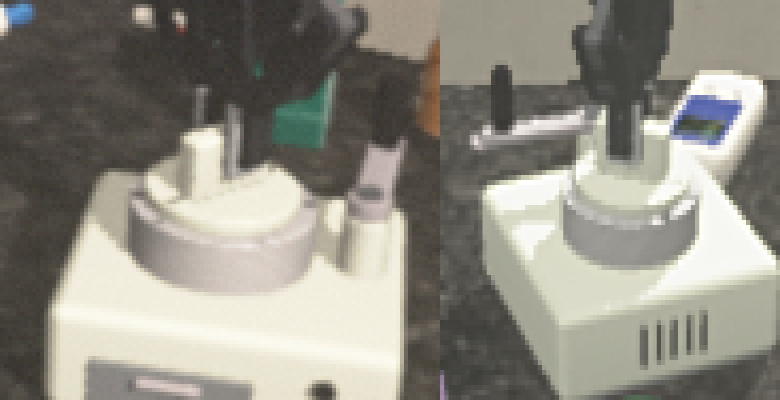

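The lid is flat on the collar and its mark is in line with the jaws. The lever is swung well back. I'll measure the lid mark against the rim lines numerically.

```bash
python3 - <<'E'
from m import *
z=np.load("pics/w6.npz");im=cv2.imread("pics/w6.png");p=ctrl.get_image("wrist");c=cam(p,dict(tool_rot=z["r"],tool_pos=z["t"]))
G=cv2.cvtColor(im,6).astype(np.float32)
def prof(r0,r1,h,A):
    out=[]
    for a in A:
        w=np.array([[.5618+r*np.cos(a),-.2159+r*np.sin(a),h] for r in np.linspace(r0,r1,7)])
        u=proj(c,w).astype(np.float32);out.append(cv2.remap(G,u[:,:1],u[:,1:],1).mean())
    return np.array(out)
A=np.radians(np.arange(-75,10,.5))
for n,v in [("rim",prof(.0395,.042,.088,A)),("lid",prof(.028,.033,.096,A))]:
    k=v-cv2.blur(v.reshape(-1,1),(1,25)).ravel()
    i=np.argsort(k)[:10];print(n,[(round(np.degrees(A[j]),1),round(float(k[j]))) for j in sorted(i)])
print(proj(c,[.5618+.04*np.cos(.377),-.2159-.04*np.sin(.377),.088]))
E
```

```text
rim [(np.float64(-62.5), -90), (np.float64(-62.0), -91), (np.float64(-61.5), -58), (np.float64(-58.0), -88), (np.float64(-57.5), -92), (np.float64(-57.0), -64), (np.float64(-20.5), -68), (np.float64(-20.0), -126), (np.float64(-19.5), -110), (np.float64(-19.0), -77)]
lid [(np.float64(-23.5), -43), (np.float64(-23.0), -81), (np.float64(-22.5), -118), (np.float64(-22.0), -102), (np.float64(-21.5), -84), (np.float64(-21.0), -48), (np.float64(8.0), -11), (np.float64(8.5), -13), (np.float64(9.0), -14), (np.float64(9.5), -15)]
[[319.11622478 182.21508402]]
```

```bash
python3 -m jog '[0,0,0,0,0,0,0,0,0,0,0,0,0,0]'; python3 st.py; python3 -c "
from station import ctrl
print(ctrl.finish_job())"
```

```text
t: 20.23
tool_pos: [0.5623, -0.2167, 0.0715]
tool_rot: [3.084, -0.59, 0.003]
contact_force: [1.6, -0.4, 6.0]
opening: 0.0127
[ 0.56229316 -0.2166759   0.07154074] yaw -21.642272674205216 tilt 0.12416036714617507 F [ 1.61527434 -0.44835618  6.04156866] M [-0.15112792 -0.13936117  0.07430768] 0.012717864624576983
need shift tool [-0.00093015 -0.00046539 -0.00016152]
the job is handed in; nothing more can be done
None
```

The mill is ready for a pulse, and I handed the job in at about 20 s with the gripper still holding the lid.

- **Lever:** I swung it back from about 0.24 rad to about 1.67 rad, judged from the tool pose. The last scene and side pictures show it well clear of the mouth.
- **Lid:** I took the white lid and lowered it with its lugs through the notches. It went in without resistance until the disc met the collar, at the height expected for fully home, and the picture shows it lying flat.
- **Twist:** I turned it about 0.74 rad clockwise. The wrist picture puts the lid's mark about 2.6° (0.045 rad) past the single line and about 38° short of the double line. I left that small overshoot to take up the lugs' play. The spring's moment read 0.07–0.10 N m at the hold, near the 0.12 N m given for the pulse line.

Three checks disagreed or were left open:

- **Finger length:** The first try at the lever post closed on nothing. The finger ends are about 33 mm short of the reported TCP, so I corrected the grasp heights for that.
- **Ring angle:** I could not see the ring itself. Depending on how the play falls, it should be at about 0.64–0.70 rad.
- **Bystanders:** The arm never touched them by plan or by any force reading, but I made no separate final check of where they stand.

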